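# Rock the jammed locating block out of the cube jig

### The job

To strip the centring jig for test cubes, first put its two loose fittings, the round knurled nut and the flat steel bar, into the grey tray and let go of them; then grip the aluminium locating block by its stem and rock it to one side and the other, towards each of the two stiff clips that trap it, until it has pushed both clips back, and only then lift it out. Finish while still holding the block upright over its seat, about 2 cm clear above the clips. Do not wrench the block out by force, do not push on the jig or the clips with the gripper, and leave everything else on the bench where it is.

Things in the scene. Friction and masses are not known exactly. Their poses are not given: they have to be found in the camera images.
- jig: Centring jig, fixed: bright steel base plate 84 (x) x 150 (y) x 20 (z) mm; in the middle of its top a pocket 30 (x) x 20 (y) mm, its floor 12 mm above the bench. Origin: centre of the underside. At y = +-46 to +-66 mm stand grey guide blocks, 44 mm in x, 50 mm high over the bench; inside them two dark sliding clips whose tops, the highest part of the jig, are 56 mm above the bench.
- clip_a (a joint): Sliding clip on the jig's +y side, in m: 0 = fully in (starts at 0 to 0.6 mm), grows as it is pushed outward (jig +y), stop at 0.0045. No spring: it resists with about 5 N of friction and stays where it is pushed. A straight pull on the block only catches under the clips' lips (over 75 N on the jig counts as wrenching); push each clip well back by leaning the block against it (together at least 6 mm).
- clip_b (a joint): The same clip on the jig's -y side, mirrored: grows as it is pushed outward (jig -y), stop at 0.0045.
- clip_a_lip (a point): Inner edge of clip_a's lip at mid thickness, 53 mm above the bench; moves with the clip. Fully in, the clip's upright (26 mm wide in x) has its inner face at jig y = +24.5 mm, and its lip, 50 to 56 mm above the bench, reaches in to y = +21 mm: 3 mm over the block's shoulder and 6 mm above it.
- clip_b_lip (a point): The same point of clip_b, mirrored (jig y = -21 mm when fully in).
- block_centre (a point): Centre (half-way up) of the aluminium locating block, 98 mm tall, about 0.3 kg, standing in the jig's pocket, axes as the jig's. Its foot is 49 mm below this point, its top 49 mm above it (110 mm above the bench while seated). Grip it by the square stem, 30 x 30 mm, the upper 66 mm of the block.
- block: The same block; origin at the centre of its foot's underside, 12 mm above the bench while seated. From below: foot 24 (x) x 16 (y) x 12 mm, with 3 mm (x) and 2 mm (y) play each side in the pocket; body 36 (x) x 48 (y) x 20 mm, its underside 4 mm above the base plate, its shoulders under the clips' lips; then the stem.
- block_top (a point): Centre of the top face of the block's stem. Leaning the block 0.15 to 0.2 rad about its foot towards a clip (top 15 to 20 mm sideways along jig y) pushes that clip fully back.
- tray: Open grey plastic tray, fixed to the bench, 130 (x) x 180 (y) x 28 (z) mm outside, walls 3 mm, floor 3 mm thick. Origin: centre of the underside.
- nut_centre (a point): Centre (half-way up) of the round knurled steel nut, 34 mm diameter, 26 mm high, standing on its 22 mm boss, 0.09 kg.
- bar_centre (a point): Centre (half-way up) of the flat steel clamp bar with round ends lying on the bench, 84 mm long along its x, 18 mm wide along its y, 14 mm thick, 0.11 kg.
- nut: The same nut; origin at the centre of its underside.
- bar: The same bar; origin at the centre of its underside.
- hex_key: Bystander: small black L-shaped hex key lying flat, 30 x 82 x 6 mm.
- tape: Bystander: roll of tape lying flat, 104 mm across, 25 mm high.
- timer: Bystander: bench timer, 62 x 76 x 52 mm.
- jar: Bystander: small capped sample jar, 48 mm diameter, 72 mm high.
- cube_a: Bystander: grey 40 mm test cube.
- cube_b: Bystander: another grey 40 mm test cube.
- marker: Bystander: marker pen lying flat, 128 mm long, 17 mm thick.
Not all that is in view belongs to the job. Of the things like the nut, leave any that is pink; of the rest the smaller one is meant. Leave any pink look-alike of the block alone.

How it is judged (in metres and radians):
On the way, in this order (a step that is already met when the one before it is completed fails the run):
1. one of the two fittings lies in the tray, let go (((x of nut_centre in the frame of tray between -0.062 and 0.062 m and y of nut_centre in the frame of tray between -0.087 and 0.087 m and z of nut_centre in the frame of tray between 0 and 0.028 m and contact force between the fingers and nut below 0.05 N) or (x of bar_centre in the frame of tray between -0.062 and 0.062 m and y of bar_centre in the frame of tray between -0.087 and 0.087 m and z of bar_centre in the frame of tray between 0 and 0.028 m and contact force between the fingers and bar below 0.05 N))), for 0.2 s.
2. both fittings lie in the tray, let go (x of nut_centre in the frame of tray between -0.062 and 0.062 m and y of nut_centre in the frame of tray between -0.087 and 0.087 m and z of nut_centre in the frame of tray between 0 and 0.028 m and contact force between the fingers and nut below 0.05 N and x of bar_centre in the frame of tray between -0.062 and 0.062 m and y of bar_centre in the frame of tray between -0.087 and 0.087 m and z of bar_centre in the frame of tray between 0 and 0.028 m and contact force between the fingers and bar below 0.05 N), for 0.2 s.
3. the gripped block, still down in its seat (foot lifted by less than 4.5 mm), has pushed one clip out by more than 1.2 mm (contact force between the fingers and block above 1 N and z of block in the frame of jig below 0.0165 m and value of joint any of clip_a, clip_b above 0.0012 m), for 0.1 s.
4. the gripped block, still down in its seat (foot lifted by less than 4.5 mm), has pushed the other clip out too: both are out by more than 1.2 mm (contact force between the fingers and block above 1 N and z of block in the frame of jig below 0.0165 m and value of joint each of clip_a, clip_b above 0.0012 m), for 0.1 s.
At the end, for the whole second after the job is handed in: The gripper holds the locating block still and upright (within 0.2 rad), touching nothing of the jig, within 30 mm of above its seat in each direction, its foot 4 to 45 mm above the tops of the clips; both clips are out by more than 1.2 mm; nut and bar lie in the tray (all of step 2 and contact force between the fingers and block above 1 N and contact force between block and jig below 0.05 N and z of block in the frame of jig between 0.06 and 0.101 m and x of block_centre in the frame of jig between -0.03 and 0.03 m and y of block_centre in the frame of jig between -0.03 and 0.03 m and angle between block's own z axis and vertical below 0.2 rad and linear speed of block below 0.03 m/s and value of joint each of clip_a, clip_b above 0.0012 m); the arm keeps its last pose, push and grip.
It fails at once if the block is wrenched: it presses on the jig or its clips with more than 75 N (contact force between block and jig above 75 N).
It fails at once if the gripper pushes on the jig or its clips with more than 5 N (contact force between the fingers and jig above 5 N).
It fails at once if a bystander is moved by more than 30 mm (distance of any of hex_key, tape, timer, jar, cube_a, cube_b, marker from where it was at the start of the episode above 0.03 m).
It also fails if it takes over 72 s, if anything falls off the work surface, if the arm or the gripper's body presses on something with over 40 N, if the wrist force passes 120 N, or if a joint passes its speed limit or range.

### The arm

A 6-joint arm with a two-finger parallel gripper is mounted at the origin on a cart in front of the work surface, level with it; the furniture and walls round the work are solid. World frame = base frame: x ahead of the robot, y to its left, z up, the work surface at z = 0. Lengths are in mm, angles in rad, forces in N, time in s.
With the tool pointing down it reaches from about 350 to 975 mm from the base axis. Payload 7.1 kg.
Tool frame: the origin (TCP) lies midway between the tips of the shut fingers; the grasp point (between the pads) lies 19 mm behind it (ctrl.hold_point_z is the distance from the TCP to the grasp point, in mm); z points along the fingers, y is the direction in which the jaws open and shut (so a half turn about z gives the same grasp; the last joint's range is limited). The gripper opens to 88 mm and grips with 3 to 60 N. Pads are 20 mm wide; open, the fingers measure 115 mm over their backs; the gripper's body (75 mm by 178 mm) begins 61 mm behind the grasp point.
Start: joints at [1.214, 0.423, 1.63, -0, 1.089, -0.019], TCP at [207.101, 589.673, 222.675] pointing down, gripper open.
Joint ranges: [-3, 3], [-0.9, 2.11], [0.09, 2.58], [-1.31, 4.45], [0.11, 2.69], [-2.54, 2.54]. Speed limits (rad/s): [2.39, 2.39, 3.01, 3.14, 3.14, 3.14].

### API

Orientations are given as a rotation vector (axis times angle).
In Python, from workcell import ctrl, eyes gives the robot as it stands.
- The arm moves only by the tool move_arm, never from a script. Its argument "deltas" is a list of rows, each a list of 6 numbers: the shift along the tool's x, y, z in mm, then the turn, a rotation vector about the tool's x, y, z in rad. A call has 1 to 5 rows; each row shifts and turns the pose as measured when the row begins, along the tool's axes as they then stand; what a row does not reach is not made up. A row lasts 1/12 s, in which the tool goes at most 41.7 mm and 7.16 degrees, less where a joint would pass 70% of its speed; a pose out of reach is approached as far as the arm can. A call is refused whole if a number of a shift passes 41.7 or a number of a turn 0.125, either way. A call with a gripper value outside its range is refused whole. "hand" is the closure, from -1 (fully open) to 1 (shut), set as the call begins (left out, the last holds). The fingers move at their own pace and stop on an object; the grip force is fixed at half the most. Time passes only in rows, so rows that do not move let the fingers close. It gives the time, the measured TCP pose, the force and the opening at its end, in the units of the state.
- ctrl.get_obs(): the state, without advancing time (a new reading comes with each control period).
- eyes.get_image(name): name is "scene" or "top"; returns a dict with "frame" (384x512x3 uint8, red, green, blue), "range_z" (384x512 float32, mm along the optical axis (not along the pixel's ray), 0 where there is no reading), "fx", "fy", "cx", "cy" (pixels), "D" ([k1, k2, p1, p2, k3] as OpenCV has them; the pictures are not rectified), "cam_to_world" (4x4, takes a point from camera to world coordinates). Camera axes: x right, y down, z forward; pixel columns grow to the right and rows downward; lengths in mm; the calibration is good to about 2 mm. A picture is of the moment at which its call begins.
- ctrl.close_job(): hands the job in, once; it reports no verdict.
The state is a dict: "t": time; "qpos": joint angles; "qvel": joint speeds; "joint_torque": joint torques, N m; "ee_pos": TCP position; "orientation": TCP orientation; "ft_force": force on the tool from outside, world axes, zero at the start; "moment": the same for the moment, N m; "width": finger opening in mm.
Only numpy, scipy, OpenCV 4.12 (cv2) and the standard library are available. Lean on these libraries where they do the work, as an engineer would, in place of code of your own. Each camera call takes 0.05 s, during which the arm holds its last target.

## Working session

There is one attempt and no reset: what is moved stays moved. The work goes in short steps, Python scripts to look and compute and a tool call to move; the robot and the scene stay as the last step left them, time stands still between calls to the robot, and variables do not carry over. Pictures are saved under pics/ and viewed, and the job is handed in when it is done.

Besides the shell and the picture viewer there is one more tool, called after "Request:" by a JSON object that holds its "fn" and its "kwargs". move_arm: Moves the arm, as the interface text tells. Its arguments: {"type":"object","properties":{"deltas":{"type":"array"},"hand":{"type":"number"}},"required":["deltas"]}

```bash
mkdir -p pics; ls; cat > h.py <<'E'
import numpy as np, cv2
from workcell import ctrl, eyes
def shot(name, fn=None):
    im=eyes.get_image(name)
    np.savez(f'/tmp/{name}.npz',**{k:np.array(v) for k,v in im.items()})
    if fn: cv2.imwrite('pics/'+fn, cv2.resize(im['frame'][:,:,::-1],(800,600),interpolation=cv2.INTER_CUBIC))
    return im
def load(name): 
    return dict(np.load(f'/tmp/{name}.npz'))
def cloud(im):
    K=np.array([[im['fx'],0,im['cx']],[0,im['fy'],im['cy']],[0,0,1]],float)
    h,w=im['range_z'].shape
    u,v=np.meshgrid(np.arange(w),np.arange(h))
    p=cv2.undistortPoints(np.stack([u,v],-1).reshape(-1,1,2).astype(float),K,np.array(im['D'],float)).reshape(h,w,2)
    z=im['range_z'].astype(float)
    P=np.dstack([p[...,0]*z,p[...,1]*z,z])
    T=np.array(im['cam_to_world'])
    W=P@T[:3,:3].T+T[:3,3]
    W[z==0]=np.nan
    return W
E
python3 - <<'E'
from h import *
for n in('scene','top'):
    im=shot(n,n+'0.png'); print(n,np.array(im['cam_to_world']).round(2).tolist(),im['fx'],im['D'])
print(ctrl.get_obs(), ctrl.hold_point_z)
E
```

```text
pics
scene [[0.76, -0.34, 0.56, 55.11], [-0.65, -0.42, 0.63, -449.39], [0.02, -0.84, -0.54, 598.65], [0.0, 0.0, 0.0, 1.0]] 393.861228736561 [-0.10602662  0.          0.          0.          0.        ]
top [[0.0, -1.0, 0.06, 526.79], [-1.0, -0.0, -0.03, 161.02], [0.03, -0.06, -1.0, 1195.28], [0.0, 0.0, 0.0, 1.0]] 376.4433613910661 [-0.0812105  0.         0.         0.         0.       ]
{'t': 0.1, 'qpos': array([ 1.21402128e+00,  4.23763894e-01,  1.63061133e+00,  1.15477625e-05,
        1.08861187e+00, -1.89910642e-02]), 'qvel': array([-4.40261958e-04, -1.16572493e-03, -2.45145591e-03, -1.11050187e-05,
        6.62221020e-04, -4.58737267e-04]), 'joint_torque': array([ 8.63566243e-05, -5.45613670e+01, -2.74325252e+01,  6.46108598e-02,
        1.87602988e-02, -3.57441070e-05]), 'ee_pos': array([206.91294964, 589.21670344, 221.98064705]), 'orientation': array([-5.28033680e-01, -3.09662408e+00,  2.14865602e-03]), 'ft_force': array([-0.5292531 , -0.49081141, -0.49429755]), 'moment': array([ 0.00384673,  0.01791117, -0.04637371]), 'width': 87.74158598274576} 18.700000000000003
```

View pics/scene0.png

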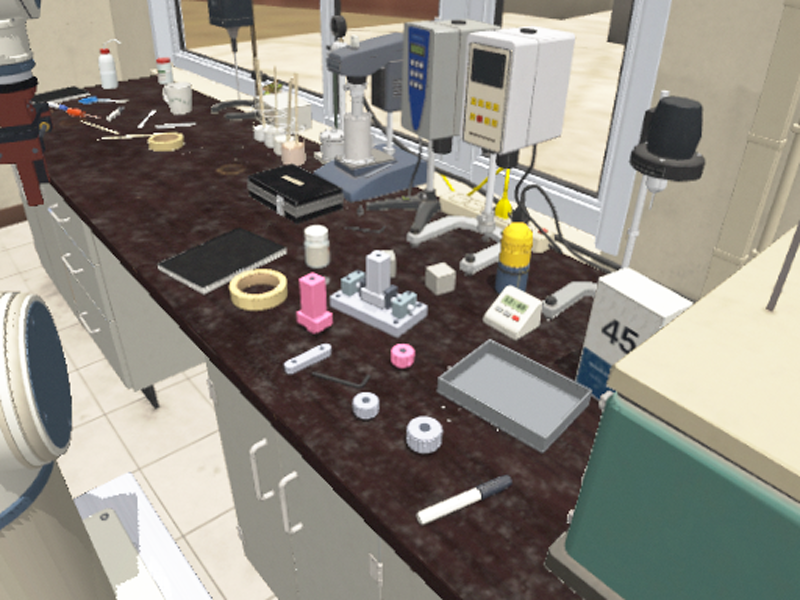

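View pics/top0.png

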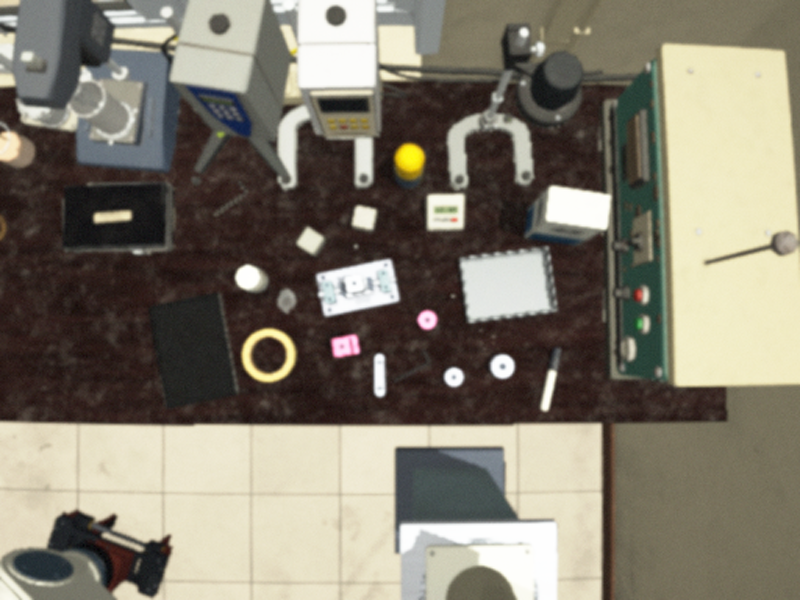

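The scene view shows the small nut at (365,405), the large nut at (424,434), the pink nut at (402,355), the bar at (307,358), the jig and block at (378,295) and the tray at (515,395). In the top view the small nut is at (454,377), the bar at (379,375), the jig at (358,287) and the tray at (508,285).

```bash
python3 - <<'E'
from h import *
for n in('top','scene'):
    im=load(n);W=cloud(im);f=im['frame']
    s=512/800
    pts={'top':dict(nut=(454,377),big=(502,366),bar=(379,375),jig=(358,287),tray=(508,285)),'scene':dict(nut=(365,405),big=(424,434),bar=(307,358),tray=(515,395))}[n]
    for k,(u,v) in pts.items():
        print(n,k,W[int(v*s),int(u*s)].round(1))
    # objects masks: z>5 near
    for k,z0,z1,r in(('nut',5,40,30),('big',5,60,35),('bar',4,30,60)):
        c=W[int(pts[k][1]*s),int(pts[k][0]*s)]
        m=(np.hypot(W[...,0]-c[0],W[...,1]-c[1])<r)&(W[...,2]>z0)&(W[...,2]<z1)
        if k=='bar': m&=f.min(-1)>110
        P=W[m]; zt=np.percentile(P[:,2],90)
        T=P[P[:,2]>zt-5][:,:2].astype(np.float32)
        print(k,len(P),'ztop',zt.round(1),P.mean(0).round(1),cv2.minAreaRect(T), np.hypot(*(T.max(0)-T.min(0))))
    m=(W[...,2]>-20)&(W[...,2]<10)&(f.max(-1)<60)
    print('bench z',np.nanmedian(W[m][:,2]))
im=load('top');W=cloud(im)
s=512/800
def crop(im,x0,y0,x1,y1,fn,k):
    c=im['frame'][y0:y1,x0:x1,::-1];cv2.imwrite('pics/'+fn,cv2.resize(c,None,fx=k,fy=k,interpolation=cv2.INTER_CUBIC))
crop(im,195,155,360,265,'c_top.png',4.8)
crop(load('scene'),170,145,390,300,'c_sc.png',3.6)
E
```

```text
top nut [446.1  53.2  26.2]
top big [467.9 -42.2  35. ]
top bar [448.6 202.2  14.2]
top jig [618.8 236.9 110.4]
top tray [632.  -62.    2.2]
nut 108 ztop 28.6 [446.1  54.2  24.5] ((446.23797607421875, 53.1302604675293), (31.242612838745117, 31.37470817565918), 1.0425398349761963) 44.365253
big 182 ztop 36.3 [467.7 -40.6  32.2] ((467.9206848144531, -43.054527282714844), (43.535789489746094, 40.75572967529297), 68.14192962646484) 61.51686
bar 157 ztop 18.0 [449.3 200.7  14.3] ((448.6673889160156, 200.5962677001953), (81.20525360107422, 15.737948417663574), 0.11814185976982117) 82.728294
bench z 0.06911697071404888
scene nut [440.9  45.6  25.6]
scene big [462.1 -50.   32.1]
scene bar [445.7 194.5  13.6]
scene tray [638.5 -56.9   3.6]
nut 243 ztop 27.2 [445.3  47.6  21.8] ((448.5932312011719, 50.813106536865234), (34.651451110839844, 34.38456344604492), 8.888407707214355) 50.00684
big 448 ztop 34.1 [463.2 -48.2  27.9] ((467.5863952636719, -44.17804718017578), (46.621315002441406, 41.95960235595703), 22.792699813842773) 62.81802
bar 249 ztop 15.2 [449.  196.7  12. ] ((451.2856750488281, 199.5391387939453), (80.16535186767578, 19.503843307495117), 0.5163901448249817) 82.56491
bench z -0.4732396959552716
```

```bash
python3 - <<'E'
from h import *
for n in('top','scene'):
    im=load(n);W=cloud(im);f=im['frame'].astype(int)
    R=lambda c,r:(np.abs(W[...,0]-c[0])<r)&(np.abs(W[...,1]-c[1])<r)
    def rep(nm,c,r,z0,z1,extra=None):
        m=R(c,r)&(W[...,2]>z0)&(W[...,2]<z1)
        if extra is not None:m&=extra
        # largest comp
        nn,lab,st,_=cv2.connectedComponentsWithStats(m.astype(np.uint8),connectivity=8)
        P=W[m]
        if len(P)<5: print(n,nm,'few');return
        print(n,nm,len(P),P.mean(0).round(1),cv2.minAreaRect(P[:,:2].astype(np.float32)))
    rep('jig all',(618,237),95,12,120)
    rep('plate',(618,237),95,14,26)
    rep('guides',(618,237),95,42,54)
    rep('clips',(618,237),95,53,70)
    rep('stem',(618,237),60,100,120)
    rep('trayrim',(632,-62),120,22,34)
    rep('trayfloor',(632,-62),60,-2,8)
    rep('traywhole',(632,-62),125,15,34)
E
```

```text
top jig all 1353 [623.5 246.8  37. ] ((625.001953125, 245.82427978515625), (199.28408813476562, 152.45582580566406), 9.831401824951172)
top plate 786 [623.8 244.9  20.3] ((627.9938354492188, 246.55679321289062), (191.88502502441406, 150.78648376464844), 11.421613693237305)
top guides 244 [625.1 244.5  48.9] ((663.7469482421875, 251.027587890625), (121.6746826171875, 141.07150268554688), 11.543858528137207)
top clips 90 [623.2 248.7  56.3] ((624.4710693359375, 244.08612060546875), (40.78438949584961, 127.06704711914062), 13.070887565612793)
top stem 108 [624.8 245.4 110. ] ((625.39892578125, 245.5462646484375), (30.057680130004883, 30.02920913696289), 11.939149856567383)
top trayrim 241 [644.  -65.3  27.8] ((666.5549926757812, -74.17068481445312), (196.30706787109375, 223.11526489257812), 7.032289505004883)
top trayfloor 1302 [632.4 -61.9   3.3] ((632.31689453125, -62.116363525390625), (116.13533020019531, 117.79866790771484), 0.1108180359005928)
top traywhole 345 [659.6 -61.1  25.2] ((659.19580078125, -62.73204040527344), (199.9488983154297, 243.79249572753906), 1.2010953426361084)
s
[... 419 characters left out ...]

scene clips 148 [617.  237.9  59.4] ((608.6317138671875, 262.21246337890625), (90.16336059570312, 145.1705322265625), 62.246700286865234)
scene stem 111 [624.7 239.3 108.2] ((627.703369140625, 243.1478729248047), (33.53450393676758, 32.471160888671875), 16.85977554321289)
scene trayrim 672 [641.1 -68.2  26.2] ((647.6058349609375, -68.9429931640625), (161.48812866210938, 206.8515167236328), 7.1052374839782715)
scene trayfloor 1515 [640.2 -63.4   2.7] ((632.0330810546875, -62.02676010131836), (120.02503204345703, 119.68142700195312), 89.82567596435547)
scene traywhole 1230 [643.6 -62.8  22.7] ((667.0941162109375, -58.48509216308594), (204.4496612548828, 221.73741149902344), 6.391200065612793)
```

View pics/c_top.png

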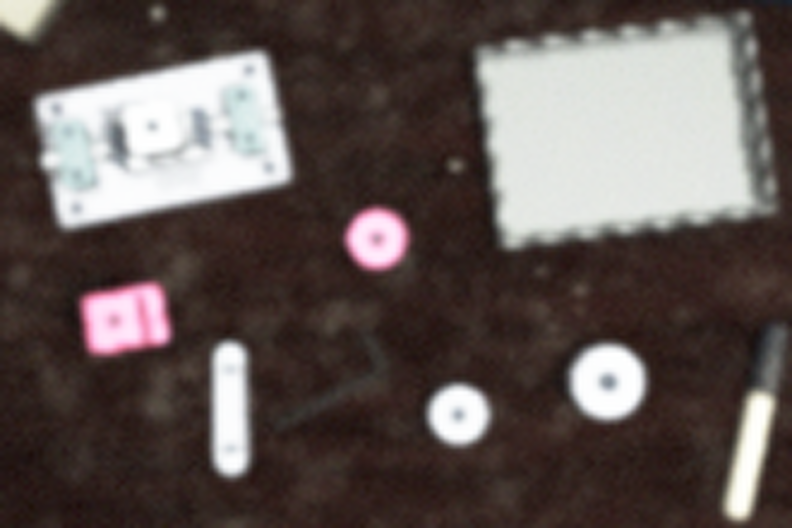

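View pics/c_sc.png

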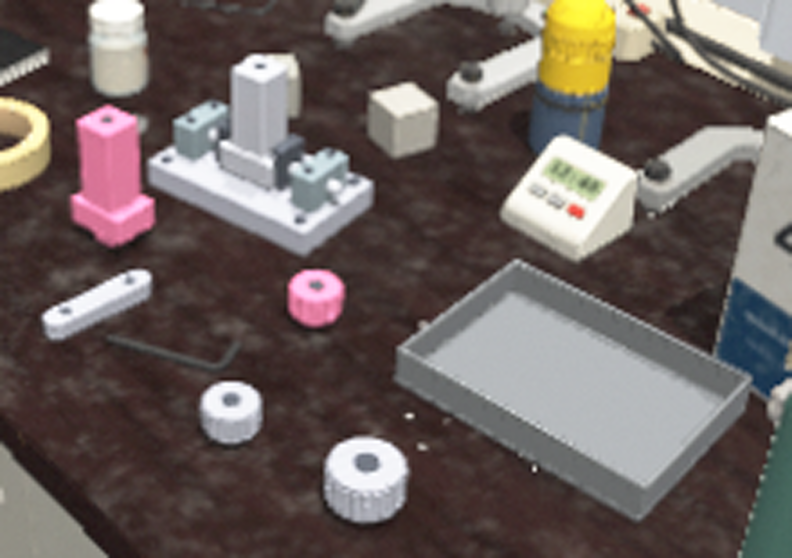

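```bash
cat >> h.py <<'E'
from scipy.spatial.transform import Rotation as Ro
def pose():
    o=ctrl.get_obs(); return o,np.array(o['ee_pos']),Ro.from_rotvec(o['orientation'])
def to(x,y,z,yaw=None):
    """yaw= world angle of tool y axis; tool down. prints tool-frame delta"""
    o,p,R=pose(); M=R.as_matrix()
    d=M.T@(np.array([x,y,z])-p)
    r=np.zeros(3)
    if yaw is not None:
        best=None
        for k in(0,np.pi):
            yy=np.array([np.cos(yaw+k),np.sin(yaw+k),0]);zz=np.array([0,0,-1.]);xx=np.cross(yy,zz)
            rv=(R.inv()*Ro.from_matrix(np.c_[xx,yy,zz])).as_rotvec()
            if best is None or np.linalg.norm(rv)<np.linalg.norm(best): best=rv
        r=best
    print('t',round(o['t'],2),'p',p.round(1),'yawY',round(float(np.arctan2(M[1,1],M[0,1])),3),'tilt',M[2].round(3),'w',round(o['width'],1),'F',np.round(o['ft_force'],1),'q',o['qpos'].round(2))
    print('dtool',d.round(1),np.linalg.norm(d).round(1),'rot',r.round(3))
E
python3 - <<'E'
from h import *
print(pose()[2].as_matrix().round(3))
to(447,52,110,np.pi/2)
W=cloud(load('top'));f=load('top')['frame'].astype(int)
m=(f[...,0]-f[...,1]>50)&(W[...,2]>5)&(f[...,2]>100)
P=W[m]; P=P[(P[:,0]<560)&(P[:,1]>200)]
print('pink block',P.min(0).round(),P.max(0).round())
m=(W[...,2]>90)&(abs(W[...,0]-625)<160)&(abs(W[...,1]-245)<150)
print(W[m].min(0),W[m].max(0))
E
```

```text
[[-0.943  0.331 -0.   ]
 [ 0.331  0.943 -0.001]
 [ 0.    -0.001 -1.   ]]
t 0.1 p [206.9 589.2 222. ] yawY 1.233 tilt [ 0.    -0.001 -1.   ] w 87.7 F [-0.5 -0.5 -0.5] q [ 1.21  0.42  1.63  0.    1.09 -0.02]
dtool [-404.6 -427.1  112.6] 599.0 rot [-0.001 -0.    -0.338]
pink block [490. 243.  15.] [530. 295. 105.]
[494.6281624  228.20103353  91.01555653] [641.9838499  284.18900665 113.35720056]
```

Request:
{"fn": "move_arm", "kwargs": {"deltas": [[-27, -29, 6, 0, 0, 0], [-27, -29, 6, 0, 0, 0], [-27, -29, 6, 0, 0, 0], [-27, -29, 6, 0, 0, 0], [-27, -29, 6, 0, 0, 0]], "hand": -0.4}}

```text
t: 0.52
ee_pos: [286.0, 408.6, 190.1]
orientation: [-0.514, -3.099, -0.006]
ft_force: [1.2, 0.7, 0.4]
width: 62.1
```

Request:
{"fn": "move_arm", "kwargs": {"deltas": [[-27, -29, 6, 0, 0, 0], [-27, -29, 6, 0, 0, 0], [-27, -29, 6, 0, 0, 0], [-27, -29, 6, 0, 0, 0], [-27, -29, 6, 0, 0, 0]]}}

```text
t: 0.93
ee_pos: [367.5, 219.4, 157.8]
orientation: [-0.509, -3.1, -0.005]
ft_force: [0.5, 0.4, 0.7]
width: 61.5
```

```bash
python3 -c "
from h import *
to(447,52,80,np.pi/2)"
```

```text
t 0.93 p [367.5 219.4 157.8] yawY 1.246 tilt [ 0.001  0.003 -1.   ] w 61.5 F [0.5 0.4 0.7] q [ 0.51  0.24  2.1   0.    0.8  -0.74]
dtool [-128.9 -133.5   77.3] 201.0 rot [ 0.003 -0.    -0.325]
```

Request:
{"fn": "move_arm", "kwargs": {"deltas": [[-26, -27, 12, 0, 0, 0], [-26, -27, 12, 0, 0, 0], [-26, -27, 12, 0, 0, 0], [-26, -27, 12, 0, 0, 0], [-20, -20, 10, 0, 0, 0]]}}

```text
t: 1.35
ee_pos: [446.9, 48.9, 98.1]
orientation: [0.509, 3.097, 0.007]
ft_force: [-0.2, 0.6, 0.3]
width: 61.5
```

Request:
{"fn": "move_arm", "kwargs": {"deltas": [[0, 0, 0, 0, 0, -0.11], [0, 0, 0, 0, 0, -0.11], [0, 0, 0, 0, 0, -0.11], [0, 0, 0, 0, 0, 0]]}}

```text
t: 1.68
ee_pos: [448.0, 41.8, 94.8]
orientation: [0.012, -3.141, -0.005]
ft_force: [0.7, 0.1, 0.3]
width: 61.1
```

```bash
python3 -c "
from h import *
shot('scene');im=shot('top')
to(447,52,50,np.pi/2)
c=load('scene')['frame'][200:300,200:320,::-1];cv2.imwrite('pics/s1.png',cv2.resize(c,None,fx=5,fy=5))
"
```

```text
t 1.78 p [447.9  42.2  94.9] yawY 1.572 tilt [ 0.001  0.003 -1.   ] w 61.8 F [ 1.   0.5 -0.8] q [ 0.07  0.39  2.09  0.01  0.66 -1.51]
dtool [ 0.9  9.7 45. ] 46.0 rot [ 0.003 -0.001  0.001]
```

View pics/s1.png

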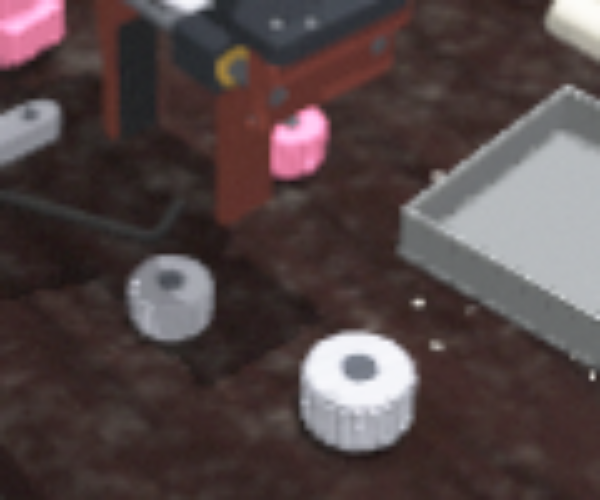

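The picture shows the open fingers (110,70) and (240,170) above the small nut at (170,295), with the hex key behind at (155,230).

Request:
{"fn": "move_arm", "kwargs": {"deltas": [[0, 9, 20, 0, 0, 0], [0, 0, 22, 0, 0, 0], [0, 0, 20, 0, 0, 0], [0, 0, 12, 0, 0, 0], [0, 0, 0, 0, 0, 0]]}}

```text
t: 2.2
ee_pos: [450.4, 53.5, 20.3]
orientation: [0.022, 3.135, 0.006]
ft_force: [0.0, -0.2, 0.4]
width: 61.5
```

```bash
python3 -c "
from h import *
to(447,52,5,np.pi/2)
"
```

```text
t 2.2 p [450.4  53.5  20.3] yawY 1.557 tilt [-0.006  0.004 -1.   ] w 61.5 F [ 0.  -0.2  0.4] q [ 0.09  0.54  2.11  0.01  0.48 -1.47]
dtool [ 3.4 -1.7 15.3] 15.7 rot [ 0.004  0.006 -0.014]
```

Request:
{"fn": "move_arm", "kwargs": {"deltas": [[3, -1, 8, 0, 0.006, -0.014], [0, 0, 6, 0, 0, 0], [0, 0, 0, 0, 0, 0]]}}

```text
t: 2.45
ee_pos: [447.3, 53.3, 6.0]
orientation: [0.003, 3.142, 0.006]
ft_force: [0.3, 0.4, 0.0]
width: 61.4
```

```bash
python3 -c "
from h import *
to(447,52,5,np.pi/2)
"
```

```text
t 2.45 p [447.3  53.3   6. ] yawY 1.569 tilt [-0.     0.004 -1.   ] w 61.4 F [0.3 0.4 0. ] q [ 0.09  0.57  2.11  0.01  0.46 -1.49]
dtool [ 0.3 -1.3  1. ] 1.7 rot [ 0.004  0.    -0.002]
```

Request:
{"fn": "move_arm", "kwargs": {"deltas": [[0, 0, 0, 0, 0, 0], [0, 0, 0, 0, 0, 0], [0, 0, 0, 0, 0, 0], [0, 0, 0, 0, 0, 0], [0, 0, 0, 0, 0, 0]], "hand": 1}}

```text
t: 2.87
ee_pos: [448.6, 53.4, 7.7]
orientation: [0.005, 3.138, 0.007]
ft_force: [-0.6, -0.1, -0.6]
width: 33.2
```

Request:
{"fn": "move_arm", "kwargs": {"deltas": [[0, 0, 0, 0, 0, 0], [0, 0, 0, 0, 0, 0], [0, 0, 0, 0, 0, 0], [0, 0, -5, 0, 0, 0], [0, 0, -15, 0, 0, 0]]}}

```text
t: 3.28
ee_pos: [447.2, 53.1, 27.1]
orientation: [-0.006, -3.142, -0.006]
ft_force: [-0.6, 0.5, -0.6]
width: 33.2
```

Request:
{"fn": "move_arm", "kwargs": {"deltas": [[0, 0, -25, 0, 0, 0], [0, 0, -25, 0, 0, 0], [0, 0, -25, 0, 0, 0], [0, 0, -10, 0, 0, 0], [0, 0, 0, 0, 0, 0]]}}

```text
t: 3.7
ee_pos: [446.6, 52.7, 117.9]
orientation: [-0.006, -3.141, -0.006]
ft_force: [-0.4, -0.4, -0.8]
width: 33.1
```

```bash
python3 -c "
from h import *
to(640,-20,100,np.pi/2)
shot('scene')
c=load('scene')['frame'][150:300,150:370,::-1];cv2.imwrite('pics/s2.png',cv2.resize(c,None,fx=3.5,fy=3.5))
W=cloud(load('scene'))
P=W[(W[...,2]>18)&(W[...,2]<32)&(abs(W[...,0]-635)<110)&(abs(W[...,1]+62)<125)]
print(cv2.minAreaRect(P[:,:2].astype(np.float32)))
"
```

```text
t 3.7 p [446.6  52.7 117.9] yawY 1.567 tilt [ 0.001  0.004 -1.   ] w 33.1 F [-0.4 -0.4 -0.8] q [ 0.09  0.34  2.08  0.01  0.72 -1.48]
dtool [-193.7  -72.    17.5] 207.4 rot [ 0.004 -0.001 -0.004]
((647.3641357421875, -67.80253601074219), (162.5018310546875, 204.0866241455078), 7.062685012817383)
```

View pics/s2.png

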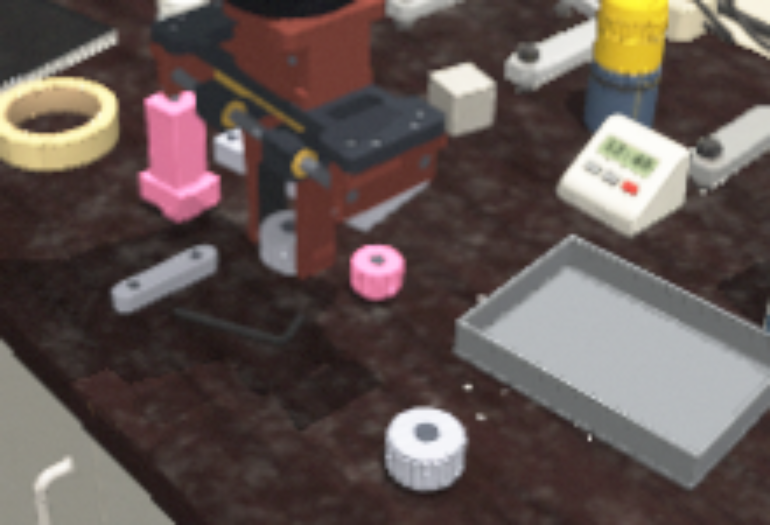

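The nut is lifted between the fingers at (290,240) and the tray is ahead at (610,360).

```bash
python3 -c "
from h import *
im=load('top');W=cloud(im);f=im['frame']
m=(W[...,2]>-3)&(W[...,2]<8)&(f.min(-1)>100)&(abs(W[...,0]-635)<110)&(abs(W[...,1]+62)<125)
n,l,s,c=cv2.connectedComponentsWithStats(m.astype(np.uint8))
k=1+s[1:,4].argmax()
print(cv2.minAreaRect(W[l==k][:,:2].astype(np.float32)))
"
```

```text
((630.3792724609375, -60.936248779296875), (128.56605529785156, 175.48915100097656), 7.303049087524414)
```

Request:
{"fn": "move_arm", "kwargs": {"deltas": [[-36, -13, 0, 0, 0, 0], [-36, -13, 0, 0, 0, 0], [-36, -13, 0, 0, 0, 0], [-36, -13, 0, 0, 0, 0], [-30, -12, 0, 0, 0, 0]]}}

```text
t: 4.17
ee_pos: [615.0, -12.3, 110.2]
orientation: [0.001, -3.126, -0.006]
ft_force: [0.7, -0.1, -1.0]
width: 33.5
```

```bash
python3 -c "
from h import *
to(640,-20,20,np.pi/2)
"
```

```text
t 4.17 p [615.  -12.3 110.2] yawY 1.571 tilt [ 0.016  0.004 -1.   ] w 33.5 F [ 0.7 -0.1 -1. ] q [-0.04  0.56  1.71  0.    0.89 -1.61]
dtool [-26.4  -8.1  89.7] 93.9 rot [ 0.004 -0.016  0.   ]
```

Request:
{"fn": "move_arm", "kwargs": {"deltas": [[-8, -3, 25, 0, -0.01, 0], [-5, -3, 25, 0, -0.006, 0], [0, 0, 25, 0, 0, 0], [0, 0, 15, 0, 0, 0], [0, 0, 0, 0, 0, 0]]}}

```text
t: 4.58
ee_pos: [635.6, -22.1, 10.5]
orientation: [0.005, 3.137, 0.005]
ft_force: [1.5, 0.9, 10.5]
width: 33.2
```

```bash
python3 -c "
from h import *
to(630,-18,10.5,np.pi/2)
"
```

```text
t 4.58 p [635.6 -22.1  10.5] yawY 1.567 tilt [-0.005  0.003 -1.   ] w 33.2 F [ 1.5  0.9 10.5] q [-0.06  0.72  1.7   0.01  0.72 -1.63]
dtool [5.6 4.1 0. ] 6.9 rot [ 0.003  0.005 -0.003]
```

Request:
{"fn": "move_arm", "kwargs": {"deltas": [[0, 0, -1, 0, 0, 0], [0, 0, 0, 0, 0, 0], [0, 0, 0, 0, 0, 0], [0, 0, 0, 0, 0, 0]], "hand": -0.2}}

```text
t: 4.92
ee_pos: [634.0, -21.9, 10.3]
orientation: [0.005, 3.141, 0.006]
ft_force: [-0.5, 0.6, -0.7]
width: 52.0
```

Request:
{"fn": "move_arm", "kwargs": {"deltas": [[0, 0, -10, 0, 0, 0], [0, 0, -25, 0, 0, 0], [0, 0, -30, 0, 0, 0], [0, 0, -30, 0, 0, 0], [0, 0, -20, 0, 0, 0]]}}

```text
t: 5.33
ee_pos: [631.1, -21.8, 130.4]
orientation: [-0.004, -3.137, -0.006]
ft_force: [-0.1, -0.2, 0.0]
width: 52.6
```

```bash
python3 -c "
from h import *
shot('scene')
c=load('scene')['frame'][150:300,190:410,::-1];cv2.imwrite('pics/s3.png',cv2.resize(c,None,fx=3.5,fy=3.5))
to(437,200,120,np.pi/2)
"
```

```text
t 5.38 p [633.4 -21.9 134.4] yawY 1.568 tilt [-0.002  0.004 -1.   ] w 52.7 F [ 1.  -0.1  2.9] q [-0.06  0.54  1.67  0.    0.93 -1.63]
dtool [197.  221.3  14.9] 296.7 rot [ 0.004  0.002 -0.003]
```

View pics/s3.png

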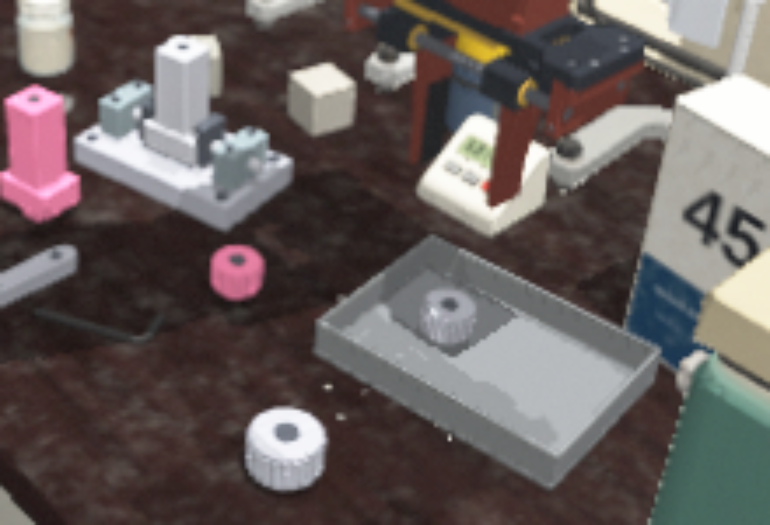

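The nut stands in the tray at (447,318). The bar is next.

Request:
{"fn": "move_arm", "kwargs": {"deltas": [[26, 29, 2, 0, 0, 0], [26, 29, 2, 0, 0, 0], [26, 29, 2, 0, 0, 0], [26, 29, 2, 0, 0, 0], [26, 29, 2, 0, 0, 0]]}}

```text
t: 5.8
ee_pos: [510.8, 123.4, 135.5]
orientation: [0.018, 3.113, 0.007]
ft_force: [0.0, 0.2, 0.0]
width: 52.8
```

Request:
{"fn": "move_arm", "kwargs": {"deltas": [[26, 29, 2, 0, 0, 0], [22, 24, 5, 0, 0, 0], [0, 0, 10, 0, 0, 0]]}}

```text
t: 6.05
ee_pos: [458.8, 182.8, 122.0]
orientation: [0.014, 3.108, 0.012]
ft_force: [0.3, 0.4, -0.7]
width: 52.6
```

```bash
python3 -c "
from h import *
to(435,200,60,np.pi/2)
"
```

```text
t 6.05 p [458.8 182.8 122. ] yawY 1.562 tilt [-0.034  0.008 -0.999] w 52.6 F [ 0.3  0.4 -0.7] q [ 0.36  0.37  2.01 -0.01  0.72 -1.2 ]
dtool [26.  16.5 61.3] 68.6 rot [ 0.008  0.034 -0.009]
```

Request:
{"fn": "move_arm", "kwargs": {"deltas": [[18, 10, 0, 0.008, 0.034, -0.009], [0, 0, 0, 0, 0, 0]]}}

```text
t: 6.22
ee_pos: [439.0, 194.5, 122.3]
orientation: [-0.007, 3.141, -0.0]
ft_force: [0.9, -0.8, 0.1]
width: 52.3
```

```bash
python3 -c "
from h import *
to(435,200,4,np.pi/2)
"
```

```text
t 6.22 p [439.  194.5 122.3] yawY 1.575 tilt [-0. -0. -1.] w 52.3 F [ 0.9 -0.8  0.1] q [ 0.39  0.37  2.02 -0.    0.76 -1.18]
dtool [  4.    5.6 118.3] 118.5 rot [-0.     0.     0.004]
```

Request:
{"fn": "move_arm", "kwargs": {"deltas": [[3, 4, 15, 0, 0, 0], [0, 0, 30, 0, 0, 0], [0, 0, 25, 0, 0, 0], [0, 0, 15, 0, 0, 0], [0, 0, 0, 0, 0, 0]], "hand": 0.2}}

```text
t: 6.63
ee_pos: [444.8, 199.8, 40.3]
orientation: [-0.01, 3.123, 0.009]
ft_force: [-0.3, -0.7, -0.2]
width: 35.1
```

```bash
python3 -c "
from h import *
shot('scene')
c=load('scene')['frame'][190:280,150:290,::-1];cv2.imwrite('pics/s4.png',cv2.resize(c,None,fx=5,fy=5))
to(435,200,4,np.pi/2)
im=load('scene');W=cloud(im)
"
```

```text
t 6.68 p [445.3 199.9  41.4] yawY 1.577 tilt [-0.02   0.006 -1.   ] w 34.8 F [ 0.2  0.7 -0.8] q [ 0.4   0.52  2.04 -0.    0.56 -1.18]
dtool [11.  -0.1 37.2] 38.8 rot [0.006 0.02  0.006]
```

View pics/s4.png

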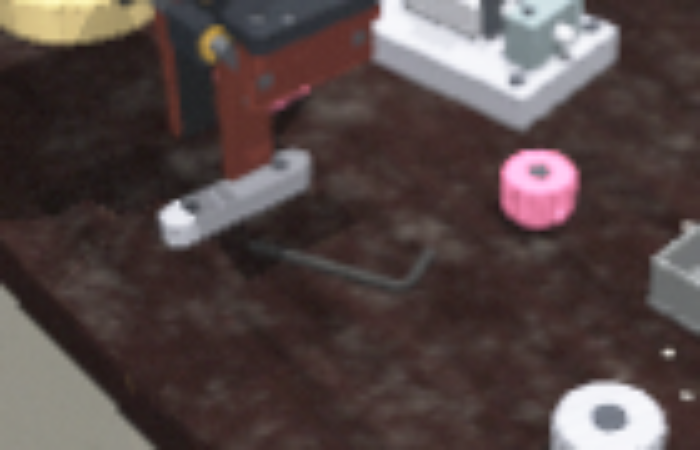

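The fingers straddle the bar, whose near end is at (180,220), and the hex key's end at (255,245) is clear of them.

Request:
{"fn": "move_arm", "kwargs": {"deltas": [[10, 0, 0, 0.006, 0.02, 0.006], [0, 0, 15, 0, 0, 0], [0, 0, 15, 0, 0, 0], [0, 0, 0, 0, 0, 0]]}}

```text
t: 7.02
ee_pos: [438.6, 200.0, 15.7]
orientation: [0.005, 3.137, 0.004]
ft_force: [-0.5, 0.4, 0.4]
width: 35.1
```

```bash
python3 -c "
from h import *
to(435,200,3.5,np.pi/2)
"
```

```text
t 7.02 p [438.6 200.   15.7] yawY 1.567 tilt [-0.005  0.003 -1.   ] w 35.1 F [-0.5  0.4  0.4] q [ 0.4   0.58  2.05  0.    0.51 -1.17]
dtool [ 3.6 -0.  12.2] 12.7 rot [ 0.003  0.005 -0.003]
```

Request:
{"fn": "move_arm", "kwargs": {"deltas": [[2, 0, 7, 0, 0.005, 0], [0, 0, 5, 0, 0, 0], [0, 0, 0, 0, 0, 0]]}}

```text
t: 7.27
ee_pos: [438.1, 200.5, 6.1]
orientation: [0.006, 3.139, 0.007]
ft_force: [0.8, 0.1, 0.3]
width: 35.2
```

Request:
{"fn": "move_arm", "kwargs": {"deltas": [[0, 0, 0, 0, 0, 0], [0, 0, 0, 0, 0, 0], [0, 0, 0, 0, 0, 0], [0, 0, 0, 0, 0, 0], [0, 0, 0, 0, 0, 0]], "hand": 1}}

```text
t: 7.68
ee_pos: [438.9, 200.8, 7.8]
orientation: [0.007, 3.137, 0.008]
ft_force: [0.3, 0.0, -0.7]
width: 17.8
```

Request:
{"fn": "move_arm", "kwargs": {"deltas": [[0, 0, 0, 0, 0, 0], [0, 0, -5, 0, 0, 0], [0, 0, -20, 0, 0, 0], [0, 0, -30, 0, 0, 0], [0, 0, -30, 0, 0, 0]]}}

```text
t: 8.1
ee_pos: [434.1, 198.6, 90.6]
orientation: [-0.007, -3.134, 0.0]
ft_force: [0.3, 0.9, -2.3]
width: 17.4
```

Request:
{"fn": "move_arm", "kwargs": {"deltas": [[0, 0, -20, 0, 0, 0], [0, 0, -10, 0, 0, 0], [0, 0, 0, 0, 0, 0]]}}

```text
t: 8.35
ee_pos: [436.5, 199.5, 128.0]
orientation: [-0.007, -3.141, -0.005]
ft_force: [0.6, -0.4, -1.0]
width: 17.1
```

```bash
python3 -c "
from h import *
shot('scene')
c=load('scene')['frame'][150:290,130:330,::-1];cv2.imwrite('pics/s5.png',cv2.resize(c,None,fx=3.8,fy=3.8))
to(616,-98,110,np.pi/2)
"
```

```text
t 8.4 p [436.2 199.4 127.2] yawY 1.567 tilt [ 0.001  0.003 -1.   ] w 17.7 F [-0.8  0.5 -1.5] q [ 0.4   0.36  2.01  0.    0.77 -1.17]
dtool [-181.  -296.7   16.2] 348.0 rot [ 0.003 -0.001 -0.004]
```

View pics/s5.png

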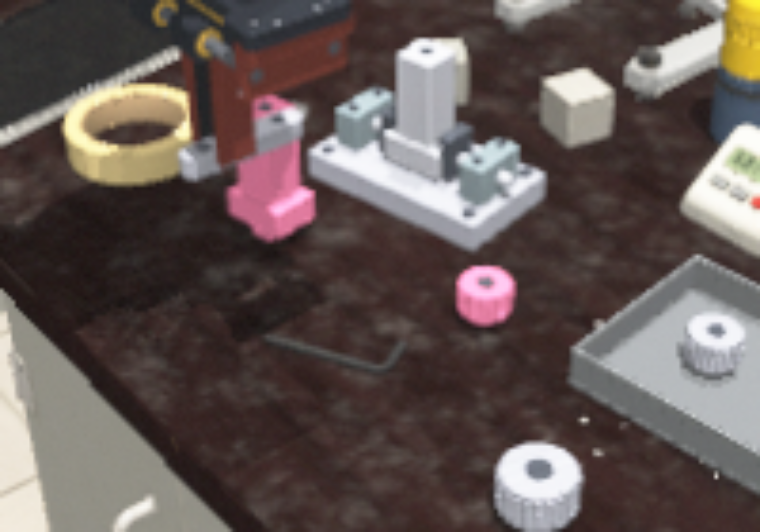

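The bar is held level at (240,140), clear of the pink block.

Request:
{"fn": "move_arm", "kwargs": {"deltas": [[-20, -34, 0, 0, 0, 0], [-20, -34, 0, 0, 0, 0], [-20, -34, 0, 0, 0, 0], [-20, -34, 0, 0, 0, 0], [-20, -34, 0, 0, 0, 0]]}}

```text
t: 8.82
ee_pos: [533.6, 29.6, 122.7]
orientation: [0.015, -3.134, -0.005]
ft_force: [0.2, 1.6, -2.0]
width: 17.6
```

Request:
{"fn": "move_arm", "kwargs": {"deltas": [[-20, -34, 0, 0, 0, 0], [-20, -34, 0, 0, 0, 0], [-20, -34, 0, 0, 0, 0], [-10, -10, 0, 0, 0, 0], [0, 0, 0, 0, 0, 0]]}}

```text
t: 9.23
ee_pos: [606.8, -94.5, 114.1]
orientation: [0.006, -3.127, -0.005]
ft_force: [0.1, -0.0, -1.4]
width: 17.8
```

```bash
python3 -c "
from h import *
to(622,-100,40,np.pi/2)
"
```

```text
t 9.23 p [606.8 -94.5 114.1] yawY 1.575 tilt [ 0.014  0.003 -1.   ] w 17.8 F [ 0.1 -0.  -1.4] q [-0.17  0.55  1.71  0.    0.89 -1.75]
dtool [-16.3  -5.8  73.9] 75.9 rot [ 0.003 -0.014  0.004]
```

Request:
{"fn": "move_arm", "kwargs": {"deltas": [[-8, -3, 20, 0.003, -0.01, 0], [-4, -2, 25, 0, 0, 0], [0, 0, 20, 0, 0, 0], [0, 0, 0, 0, 0, 0]]}}

```text
t: 9.57
ee_pos: [615.5, -99.0, 43.0]
orientation: [0.002, -3.133, -0.002]
ft_force: [-1.0, -0.0, -1.3]
width: 17.9
```

```bash
python3 -c "
from h import *
to(622,-100,10,np.pi/2)
"
```

```text
t 9.57 p [615.5 -99.   43. ] yawY 1.572 tilt [ 0.009  0.001 -1.   ] w 17.9 F [-1.  -0.  -1.3] q [-0.18  0.66  1.71 -0.    0.77 -1.75]
dtool [-6.8 -1.1 33. ] 33.7 rot [ 0.001 -0.009  0.001]
```

Request:
{"fn": "move_arm", "kwargs": {"deltas": [[-7, -1, 5, 0, -0.009, 0], [0, 0, 12, 0, 0, 0], [0, 0, 11, 0, 0, 0], [0, 0, 0, 0, 0, 0]]}}

```text
t: 9.9
ee_pos: [621.0, -97.2, 12.3]
orientation: [0.006, -3.14, -0.004]
ft_force: [-0.6, -0.1, -1.2]
width: 17.7
```

```bash
python3 -c "
from h import *
to(622,-100,10,np.pi/2)
"
```

```text
t 9.9 p [621.  -97.2  12.3] yawY 1.574 tilt [ 0.002  0.002 -1.   ] w 17.7 F [-0.6 -0.1 -1.2] q [-0.18  0.71  1.71  0.    0.72 -1.75]
dtool [-1.  -2.8  2.3] 3.7 rot [ 0.002 -0.002  0.004]
```

Request:
{"fn": "move_arm", "kwargs": {"deltas": [[0, 0, 3, 0, 0, 0], [0, 0, 0, 0, 0, 0]]}}

```text
t: 10.07
ee_pos: [621.9, -97.0, 10.5]
orientation: [0.007, -3.141, -0.003]
ft_force: [0.1, -0.4, -1.2]
width: 17.4
```

Request:
{"fn": "move_arm", "kwargs": {"deltas": [[0, 0, 0, 0, 0, 0], [0, 0, 0, 0, 0, 0], [0, 0, 0, 0, 0, 0], [0, 0, 0, 0, 0, 0]], "hand": 0.2}}

```text
t: 10.4
ee_pos: [623.6, -97.1, 12.6]
orientation: [-0.007, 3.138, 0.002]
ft_force: [-0.3, -0.4, -0.3]
width: 34.9
```

Request:
{"fn": "move_arm", "kwargs": {"deltas": [[0, 0, -10, 0, 0, 0], [0, 0, -25, 0, 0, 0], [0, 0, -30, 0, 0, 0], [0, 0, -35, 0, 0, 0], [0, 0, -35, 0, 0, 0]]}}

```text
t: 10.82
ee_pos: [617.6, -96.4, 146.3]
orientation: [0.007, -3.13, -0.006]
ft_force: [0.8, -0.9, -0.0]
width: 35.0
```

Request:
{"fn": "move_arm", "kwargs": {"deltas": [[0, 0, -30, 0, 0, 0], [0, 0, -20, 0, 0, 0], [0, 0, 0, 0, 0, 0]]}}

```text
t: 11.07
ee_pos: [621.5, -97.3, 209.2]
orientation: [-0.007, 3.14, 0.003]
ft_force: [0.3, -0.2, 0.9]
width: 35.1
```

```bash
python3 -c "
from h import *
shot('scene');shot('top')
c=load('scene')['frame'][150:300,190:410,::-1];cv2.imwrite('pics/s6.png',cv2.resize(c,None,fx=3.5,fy=3.5))
to(626,244.5,200,0.205)
W=cloud(load('scene'))
for c in ((635,-22),(634,-97)):
    P=W[(np.hypot(W[...,0]-c[0],W[...,1]-c[1])<35)&(W[...,2]>10)&(W[...,2]<45)]; print(len(P),P.mean(0),P.max(0))
"
```

```text
t 11.17 p [619.7 -97.  205.2] yawY 1.575 tilt [ 0.004  0.002 -1.   ] w 34.9 F [ 0.2 -0.1  0.1] q [-0.18  0.45  1.64  0.    1.06 -1.75]
dtool [ -7.8 341.4   6. ] 341.6 rot [-0.    -0.005  1.37 ]
208 [630.04102433 -25.43568185  24.68617145] [652.19031427  -3.24888312  31.20127603]
203 [633.15972881 -99.25705122  15.74202562] [668.17008124 -87.29275004  19.02141811]
```

View pics/s6.png

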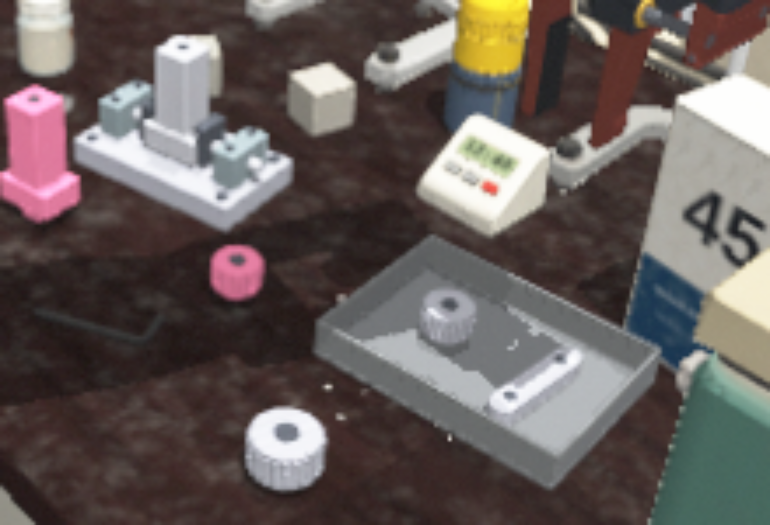

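The nut at (447,315) and the bar at (535,380) both lie in the tray, released. I'll move to the block.

Request:
{"fn": "move_arm", "kwargs": {"deltas": [[0, 40, 0, 0, 0, 0], [0, 40, 0, 0, 0, 0], [0, 40, 0, 0, 0, 0], [0, 40, 0, 0, 0, 0], [0, 40, 0, 0, 0, 0]], "hand": -0.4}}

```text
t: 11.58
ee_pos: [614.7, 100.9, 196.9]
orientation: [-0.014, -3.126, 0.0]
ft_force: [1.1, -0.5, -0.3]
width: 60.8
```

Request:
{"fn": "move_arm", "kwargs": {"deltas": [[0, 40, 0, 0, 0, 0], [0, 40, 0, 0, 0, 0], [0, 35, 0, 0, 0, 0], [0, 10, 0, 0, 0, 0]]}}

```text
t: 11.92
ee_pos: [609.3, 235.3, 187.2]
orientation: [-0.01, -3.112, 0.005]
ft_force: [-0.0, 0.5, 0.0]
width: 61.5
```

Request:
{"fn": "move_arm", "kwargs": {"deltas": [[0, 0, 0, 0, 0, 0.12], [0, 0, 0, 0, 0, 0.12], [0, 0, 0, 0, 0, 0.12], [0, 0, 0, 0, 0, 0.12], [0, 0, 0, 0, 0, 0.12]]}}

```text
t: 12.33
ee_pos: [602.3, 236.8, 175.3]
orientation: [-0.947, -2.952, 0.037]
ft_force: [-1.0, 0.6, -0.5]
width: 61.2
```

Request:
{"fn": "move_arm", "kwargs": {"deltas": [[0, 0, 0, 0, 0, 0.12], [0, 0, 0, 0, 0, 0.12], [0, 0, 0, 0, 0, 0.12], [0, 0, 0, 0, 0, 0.12], [0, 0, 0, 0, 0, 0.12]]}}

```text
t: 12.75
ee_pos: [596.4, 231.1, 164.3]
orientation: [-1.809, -2.516, 0.08]
ft_force: [0.2, 0.1, -0.7]
width: 61.3
```

```bash
python3 -c "
from h import *
to(626,244.5,140,0.205)
W=cloud(load('scene'));f=load('scene')['frame'].astype(int)
im=load('top');
# edges of guides etc from both; refined jig fit
for n in('top','scene'):
    W=cloud(load(n));f=load(n)['frame'].astype(int)
    c=np.array([625.5,245]);a=0.205
    X=np.array([np.cos(a),np.sin(a)]);Y=np.array([-np.sin(a),np.cos(a)])
    d=W[...,:2]-c; u=d@X;v=d@Y
    for nm,z0,z1 in(('plate',17,23),('guide',47,52.5),('clip',54.5,58),('stem',107,113)):
        m=(abs(u)<50)&(abs(v)<82)&(W[...,2]>z0)&(W[...,2]<z1)&(f[...,0]-f[...,1]<50)
        if m.sum()>5: print(n,nm,m.sum(),'u',np.percentile(u[m],[1,99]).round(1),'v',np.percentile(v[m],[1,99]).round(1), cv2.minAreaRect(W[m][:,:2].astype(np.float32)))
"
```

```text
t 12.75 p [596.4 231.1 164.3] yawY 0.325 tilt [ 0.004 -0.066 -0.998] w 61.3 F [ 0.2  0.1 -0.7] q [0.35 0.54 1.59 0.01 1.08 0.02]
dtool [ 3.2 33.8 22.1] 40.5 rot [-0.066  0.     0.119]
top plate 651 u [-41.7  41.5] v [-73.5  75.3] ((625.1514892578125, 245.79696655273438), (84.51692199707031, 150.6147003173828), 11.989636421203613)
top guide 142 u [-21.5  21. ] v [-64.8  66.2] ((624.8995971679688, 245.64498901367188), (43.1287727355957, 131.66868591308594), 11.55031967163086)
top clip 48 u [-18.   15.2] v [-60.   60.7] ((625.5640258789062, 244.8866729736328), (31.769886016845703, 122.77912902832031), 7.3972883224487305)
top stem 85 u [-14.5  14.1] v [-14.1  14.9] ((624.7031860351562, 245.6760711669922), (29.308481216430664, 29.15106201171875), 0.38188081979751587)
scene plate 454 u [-41.5  43.5] v [-77.9  70.8] ((626.4578857421875, 243.3197479248047), (87.36912536621094, 155.7494659423828), 14.177145004272461)
scene guide 176 u [-19.2  22.6] v [-68.1  62.1] ((626.7582397460938, 242.9812774658203), (45.97121810913086, 131.9971160888672), 12.990281105041504)
scene clip 46 u [-13.6  16. ] v [-48.  52.] ((626.8297729492188, 242.5254669189453), (29.79677391052246, 111.56344604492188), 12.65810489654541)
scene stem 72 u [-12.5  16.8] v [-17.7  11.8] ((627.8433837890625, 242.45095825195312), (31.453874588012695, 29.032470703125), 5.044940948486328)
```

Request:
{"fn": "move_arm", "kwargs": {"deltas": [[3, 20, 0, -0.066, 0, 0.11], [0, 10, 0, 0, 0, 0], [0, 0, 0, 0, 0, 0]]}}

```text
t: 13.0
ee_pos: [621.8, 239.1, 157.0]
orientation: [-1.97, -2.439, 0.018]
ft_force: [-0.5, -0.3, 0.7]
width: 61.6
```

```bash
python3 -c "
from h import *
to(626,244.5,78,0.208)
"
```

```text
t 13.0 p [621.8 239.1 157. ] yawY 0.212 tilt [-0.002 -0.013 -1.   ] w 61.6 F [-0.5 -0.3  0.7] q [ 0.35  0.56  1.57 -0.    1.03  0.14]
dtool [ 4.5  6.3 78.9] 79.3 rot [-0.013  0.002  0.004]
```

Request:
{"fn": "move_arm", "kwargs": {"deltas": [[4, 6, 0, -0.013, 0, 0], [0, 1, 0, 0, 0, 0], [0, 0, 0, 0, 0, 0]]}}

```text
t: 13.25
ee_pos: [626.8, 243.1, 154.1]
orientation: [-1.965, -2.449, 0.011]
ft_force: [-0.2, -0.7, -0.8]
width: 61.9
```

```bash
python3 -c "
from h import *
to(626,244.5,78,0.208)
shot('scene')
c=load('scene')['frame'][130:230,180:310,::-1];cv2.imwrite('pics/s7.png',cv2.resize(c,None,fx=5,fy=5))
"
```

```text
t 13.25 p [626.8 243.1 154.1] yawY 0.218 tilt [-0.003 -0.007 -1.   ] w 61.9 F [-0.2 -0.7 -0.8] q [ 0.35  0.57  1.56 -0.    1.02  0.14]
dtool [ 1.7  0.  76.1] 76.1 rot [-0.007  0.003  0.01 ]
```

View pics/s7.png

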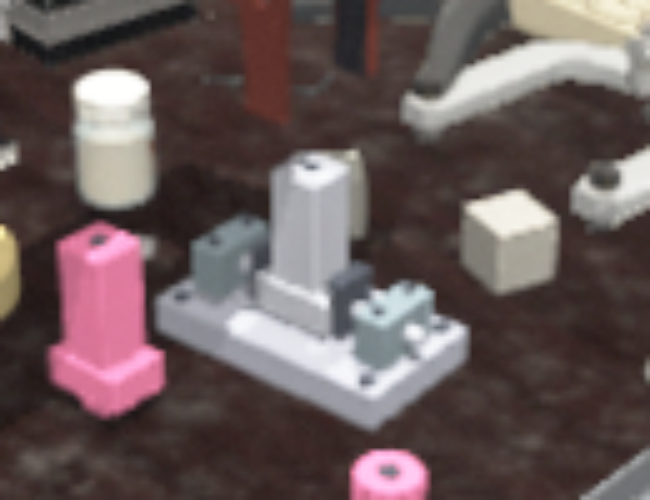

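The fingers at (265,110) and (355,60) are above the block, whose top is at (310,165). I'll descend.

Request:
{"fn": "move_arm", "kwargs": {"deltas": [[1, 0, 15, -0.007, 0.003, 0.01], [0, 0, 20, 0, 0, 0], [0, 0, 20, 0, 0, 0], [0, 0, 8, 0, 0, 0], [0, 0, 0, 0, 0, 0]]}}

```text
t: 13.72
ee_pos: [627.2, 244.5, 91.4]
orientation: [1.972, 2.443, 0.005]
ft_force: [-0.4, 1.0, -0.1]
width: 61.5
```

```bash
python3 -c "
from h import *
to(626,244.5,78,0.208)
"
```

```text
t 13.72 p [627.2 244.5  91.4] yawY 0.212 tilt [ 0.001  0.003 -1.   ] w 61.5 F [-0.4  1.  -0.1] q [0.35 0.65 1.59 0.   0.9  0.14]
dtool [ 0.3 -1.3 13.4] 13.4 rot [ 0.003 -0.001  0.004]
```

Request:
{"fn": "move_arm", "kwargs": {"deltas": [[0, -1, 6, 0.003, 0, 0], [0, 0, 6, 0, 0, 0], [0, 0, 1, 0, 0, 0], [0, 0, 0, 0, 0, 0]]}}

```text
t: 14.05
ee_pos: [627.0, 244.6, 79.4]
orientation: [1.972, 2.445, 0.003]
ft_force: [-0.1, -0.0, 0.0]
width: 61.3
```

Request:
{"fn": "move_arm", "kwargs": {"deltas": [[0, 0, 0, 0, 0, 0], [0, 0, 0, 0, 0, 0], [0, 0, 0, 0, 0, 0], [0, 0, 0, 0, 0, 0], [0, 0, 0, 0, 0, 0]], "hand": 1}}

```text
t: 14.47
ee_pos: [628.3, 245.1, 81.7]
orientation: [1.971, 2.444, 0.007]
ft_force: [-0.3, 0.4, 0.3]
width: 31.7
```

```bash
python3 -c "
from h import *
to(626,244.5,78,0.208)
"
```

```text
t 14.47 p [628.3 245.1  81.7] yawY 0.214 tilt [ 0.001  0.005 -1.   ] w 31.7 F [-0.3  0.4  0.3] q [0.35 0.66 1.59 0.   0.88 0.14]
dtool [-0.1 -2.4  3.7] 4.4 rot [ 0.005 -0.001  0.006]
```

Request:
{"fn": "move_arm", "kwargs": {"deltas": [[0, 0, 1, 0, 0, 0], [0, 0, 0.5, 0, 0, 0], [0, 0, 0.5, 0, 0, 0]]}}

```text
t: 14.72
ee_pos: [628.4, 245.2, 81.7]
orientation: [1.97, 2.444, 0.008]
ft_force: [-2.1, -0.9, 4.1]
width: 30.0
```

```bash
python3 -c "
from h import *
to(627,245,81,0.208)
"
```

```text
t 14.72 p [628.4 245.2  81.7] yawY 0.214 tilt [ 0.001  0.005 -1.   ] w 30.0 F [-2.1 -0.9  4.1] q [0.35 0.66 1.59 0.   0.88 0.14]
dtool [ 0.1 -1.4  0.6] 1.6 rot [ 0.005 -0.001  0.006]
```

Request:
{"fn": "move_arm", "kwargs": {"deltas": [[2.2, 0, 0.3, 0, -0.03, 0], [2.2, 0, 0.3, 0, -0.03, 0], [2.2, 0, 0.3, 0, -0.03, 0]]}}

```text
t: 14.97
ee_pos: [627.7, 249.8, 81.9]
orientation: [1.928, 2.383, -0.081]
ft_force: [-0.1, -3.6, 4.1]
width: 30.0
```

```bash
python3 -c "
from h import *
to(628.4,245.2,81.7,0.208)
"
```

```text
t 14.97 p [627.7 249.8  81.9] yawY 0.211 tilt [-0.091  0.006 -0.996] w 30.0 F [-0.1 -3.6  4.1] q [ 0.4   0.67  1.58 -0.12  0.91  0.26]
dtool [-4.6 -0.3  0.6] 4.6 rot [0.006 0.091 0.002]
```

Request:
{"fn": "move_arm", "kwargs": {"deltas": [[3.2, 0, 0.3, 0, -0.03, 0], [2.6, 0, 0.3, 0, -0.03, 0], [2.6, 0, 0.3, 0, -0.02, 0]]}}

```text
t: 15.22
ee_pos: [626.5, 256.0, 81.5]
orientation: [1.883, 2.327, -0.162]
ft_force: [-1.4, -4.4, 5.8]
width: 29.9
```

```bash
python3 -c "
from h import *
to(628.4,245.2,81.7,0.208)
"
```

```text
t 15.22 p [626.5 256.   81.5] yawY 0.211 tilt [-0.178  0.006 -0.984] w 29.9 F [-1.4 -4.4  5.8] q [ 0.45  0.68  1.56 -0.22  0.95  0.37]
dtool [-10.8  -0.4   1.8] 11.0 rot [0.006 0.179 0.002]
```

Request:
{"fn": "move_arm", "kwargs": {"deltas": [[3, 0, 0.3, 0, -0.01, 0], [3, 0, 0.3, 0, -0.01, 0], [1, 0, 0.3, 0, 0, 0]]}}

```text
t: 15.47
ee_pos: [625.0, 259.9, 81.0]
orientation: [1.866, 2.311, -0.192]
ft_force: [-0.4, -3.8, 3.8]
width: 29.8
```

```bash
python3 -c "
from h import *
to(628.4,245.2,81.7,0.208)
shot('scene')
c=load('scene')['frame'][130:230,180:310,::-1];cv2.imwrite('pics/s8.png',cv2.resize(c,None,fx=5,fy=5))
"
```

```text
t 15.47 p [625.  259.9  81. ] yawY 0.213 tilt [-0.208  0.003 -0.978] w 29.8 F [-0.4 -3.8  3.8] q [ 0.47  0.69  1.55 -0.25  0.96  0.41]
dtool [-14.9   0.2   2.5] 15.1 rot [0.004 0.209 0.004]
```

View pics/s8.png

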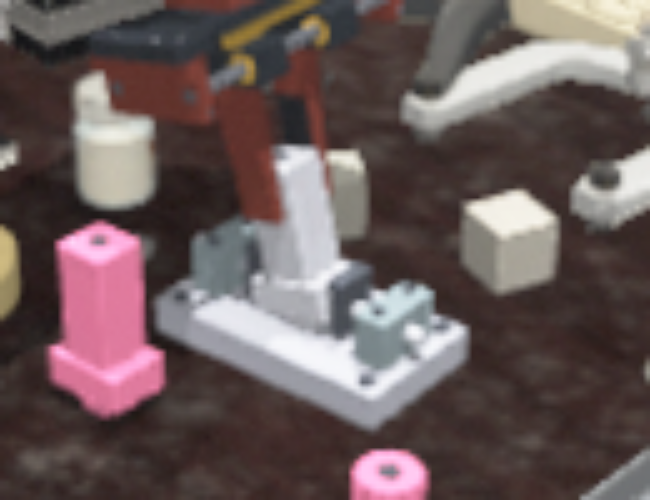

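The block leans left against clip_a, with its stem top at (300,155). I'll push slightly further to find the stop.

Request:
{"fn": "move_arm", "kwargs": {"deltas": [[2.5, 0, 0.3, 0, -0.01, 0], [2.5, 0, 0.3, 0, 0, 0], [1.5, 0, 0.3, 0, 0, 0]]}}

```text
t: 15.77
ee_pos: [624.7, 261.4, 81.1]
orientation: [1.856, 2.3, -0.21]
ft_force: [0.6, -5.8, 4.0]
width: 29.6
```

```bash
python3 -c "
from h import *
to(628.4,245.2,81.7,0.208)
"
```

```text
t 15.77 p [624.7 261.4  81.1] yawY 0.213 tilt [-0.226  0.002 -0.974] w 29.6 F [ 0.6 -5.8  4. ] q [ 0.48  0.7   1.55 -0.27  0.98  0.42]
dtool [-16.3   0.2   3.1] 16.6 rot [0.002 0.228 0.005]
```

Request:
{"fn": "move_arm", "kwargs": {"deltas": [[-4, 0, 0.2, 0, 0.05, 0], [-4, 0, 0.2, 0, 0.05, 0], [-4, 0, 0.2, 0, 0.05, 0], [-3.5, 0, 0.2, 0, 0.05, 0]]}}

```text
t: 16.1
ee_pos: [627.5, 248.8, 81.7]
orientation: [1.955, 2.435, -0.018]
ft_force: [-0.5, 2.5, -1.6]
width: 29.4
```

```bash
python3 -c "
from h import *
to(628.4,245.2,81.7,0.208)
"
```

```text
t 16.1 p [627.5 248.8  81.7] yawY 0.218 tilt [-0.021  0.003 -1.   ] w 29.4 F [-0.5  2.5 -1.6] q [ 0.37  0.66  1.59 -0.03  0.89  0.17]
dtool [-3.7  0.1  0.1] 3.7 rot [0.003 0.021 0.01 ]
```

Request:
{"fn": "move_arm", "kwargs": {"deltas": [[-5, 0, 0.3, 0, 0.045, 0], [-4, 0, 0.3, 0, 0.045, 0], [-3.5, 0, 0.3, 0, 0.04, 0], [-3, 0, 0.3, 0, 0.03, 0]]}}

```text
t: 16.43
ee_pos: [630.6, 237.0, 82.0]
orientation: [-1.894, -2.352, -0.153]
ft_force: [-2.5, 5.3, 4.3]
width: 30.0
```

```bash
python3 -c "
from h import *
to(628.4,245.2,81.7,0.208)
"
```

```text
t 16.43 p [630.6 237.   82. ] yawY 0.215 tilt [ 0.154  0.005 -0.988] w 30.0 F [-2.5  5.3  4.3] q [ 0.27  0.66  1.61  0.2   0.87 -0.07]
dtool [ 8.4 -0.4  1.6] 8.5 rot [ 0.004 -0.155  0.007]
```

Request:
{"fn": "move_arm", "kwargs": {"deltas": [[-3.5, 0, 0.4, 0, 0.02, 0], [-3.5, 0, 0.4, 0, 0.02, 0], [-3, 0, 0.4, 0, 0.01, 0], [-2.5, 0, 0.4, 0, 0.01, 0]]}}

```text
t: 16.77
ee_pos: [632.2, 232.1, 81.6]
orientation: [-1.86, -2.296, -0.224]
ft_force: [-2.9, 7.1, 4.6]
width: 29.8
```

```bash
python3 -c "
from h import *
to(628.4,245.2,81.7,0.208)
"
```

```text
t 16.77 p [632.2 232.1  81.6] yawY 0.208 tilt [ 0.232  0.005 -0.973] w 29.8 F [-2.9  7.1  4.6] q [ 0.23  0.66  1.61  0.31  0.88 -0.18]
dtool [13.2 -1.   3.1] 13.6 rot [ 0.004 -0.234  0.001]
```

Request:
{"fn": "move_arm", "kwargs": {"deltas": [[-3, 0, 0.4, 0, 0, 0], [-3, 0, 0.4, 0, 0, 0], [-3, 0, 0.4, 0, 0, 0]]}}

```text
t: 17.02
ee_pos: [632.7, 230.6, 81.4]
orientation: [-1.857, -2.284, -0.234]
ft_force: [-4.7, 10.5, 7.4]
width: 29.7
```

```bash
python3 -c "
from h import *
to(628.4,245.2,81.7,0.208)
shot('scene')
c=load('scene')['frame'][130:230,180:310,::-1];cv2.imwrite('pics/s9.png',cv2.resize(c,None,fx=5,fy=5))
"
```

```text
t 17.02 p [632.7 230.6  81.4] yawY 0.205 tilt [ 0.244  0.003 -0.97 ] w 29.7 F [-4.7 10.5  7.4] q [ 0.22  0.66  1.61  0.32  0.88 -0.19]
dtool [14.8 -1.2  3.4] 15.2 rot [ 0.004 -0.247 -0.002]
```

View pics/s9.png

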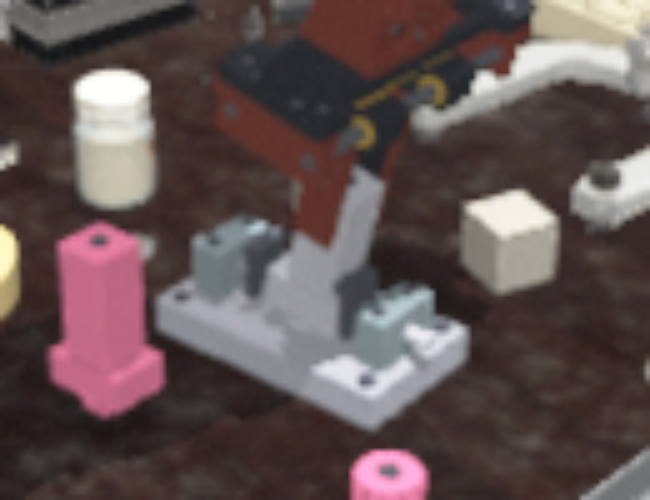

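The block leans fully against clip_b, whose rod now stands out at (425,345), and clip_a at (262,262) stays back. I'll bring the block upright.

Request:
{"fn": "move_arm", "kwargs": {"deltas": [[4, 0, 0.2, 0, -0.06, 0], [4, 0, 0.2, 0, -0.06, 0], [4, 0, 0.2, 0, -0.06, 0], [3, 0, 0.2, 0, -0.05, 0], [0.5, 0, 0.3, 0, -0.01, 0]]}}

```text
t: 17.48
ee_pos: [629.2, 244.8, 81.4]
orientation: [1.983, 2.431, -0.0]
ft_force: [-1.8, -4.0, 8.3]
width: 29.6
```

```bash
python3 -c "
from h import *
to(628.2,245.9,81.7,0.208)
shot('scene')
c=load('scene')['frame'][130:230,180:310,::-1];cv2.imwrite('pics/s10.png',cv2.resize(c,None,fx=5,fy=5,interpolation=cv2.INTER_CUBIC))
"
```

```text
t 17.48 p [629.2 244.8  81.4] yawY 0.202 tilt [-0.003  0.003 -1.   ] w 29.6 F [-1.8 -4.   8.3] q [ 0.36  0.66  1.59 -0.    0.89  0.16]
dtool [ 1.3 -0.8 -0.3] 1.5 rot [ 0.003  0.003 -0.006]
```

View pics/s10.png

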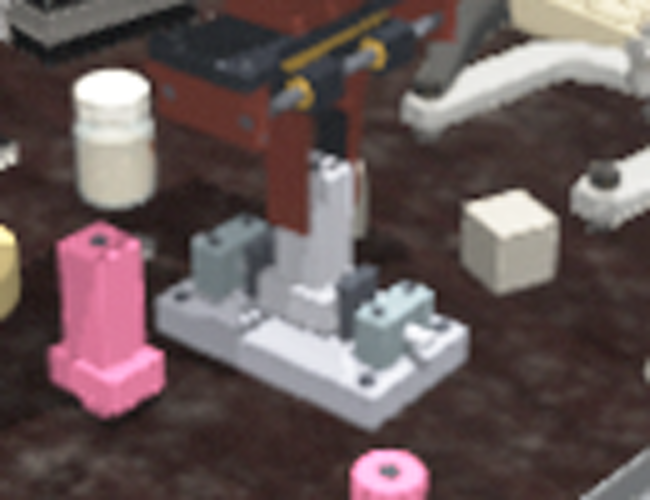

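The block is upright with both clips back, at (258,260) and (355,300). I'll lift slowly and watch the force.

Request:
{"fn": "move_arm", "kwargs": {"deltas": [[0, 0, -1.5, 0, 0, 0], [0, 0, -1.5, 0, 0, 0], [0, 0, -1, 0, 0, 0]]}}

```text
t: 17.78
ee_pos: [627.9, 244.5, 83.7]
orientation: [-1.985, -2.434, 0.0]
ft_force: [0.1, 0.2, -3.4]
width: 29.7
```

```bash
python3 -c "
from h import *
to(628.2,245.9,81.7,0.208)
"
```

```text
t 17.78 p [627.9 244.5  83.7] yawY 0.203 tilt [ 0.001 -0.001 -1.   ] w 29.7 F [ 0.1  0.2 -3.4] q [0.35 0.66 1.59 0.   0.89 0.15]
dtool [1.3 0.5 2. ] 2.5 rot [-0.001 -0.001 -0.005]
```

Request:
{"fn": "move_arm", "kwargs": {"deltas": [[0.8, 0, -1, 0, 0, 0], [0, 0, -1, 0, 0, 0], [0, 0, -1, 0, 0, 0]]}}

```text
t: 18.03
ee_pos: [627.2, 243.8, 85.7]
orientation: [-1.986, -2.43, 0.002]
ft_force: [0.6, -0.4, -4.1]
width: 30.2
```

```bash
python3 -c "
from h import *
to(628.2,245.9,81.7,0.208)
"
```

```text
t 18.03 p [627.2 243.8  85.7] yawY 0.2 tilt [ 0.002 -0.003 -1.   ] w 30.2 F [ 0.6 -0.4 -4.1] q [0.35 0.66 1.59 0.   0.9  0.15]
dtool [1.9 1.4 4. ] 4.7 rot [-0.003 -0.002 -0.008]
```

Request:
{"fn": "move_arm", "kwargs": {"deltas": [[0, 0, -1, 0, 0, 0], [0, 0, -1, 0, 0, 0]]}}

```text
t: 18.2
ee_pos: [627.2, 243.2, 87.7]
orientation: [-1.987, -2.429, 0.002]
ft_force: [0.3, -0.1, -5.0]
width: 29.7
```

Request:
{"fn": "move_arm", "kwargs": {"deltas": [[1.5, 0.5, 0, 0, 0, 0], [1.2, 0, 0, 0, 0, 0], [0.5, 0, 0, 0, 0, 0]]}}

```text
t: 18.45
ee_pos: [627.3, 246.2, 88.0]
orientation: [-1.988, -2.429, 0.002]
ft_force: [-0.1, -2.5, -3.5]
width: 29.7
```

```bash
python3 -c "
from h import *
to(628.2,245.5,81.7,0.208)
"
```

```text
t 18.45 p [627.3 246.2  88. ] yawY 0.199 tilt [ 0.002 -0.003 -1.   ] w 29.7 F [-0.1 -2.5 -3.5] q [0.36 0.65 1.59 0.   0.9  0.15]
dtool [-0.9  0.7  6.3] 6.4 rot [-0.003 -0.002 -0.009]
```

Request:
{"fn": "move_arm", "kwargs": {"deltas": [[-0.8, 0, -0.5, 0, 0, 0.005], [0, 0, -1.5, 0, 0, 0], [0.2, 0, -1.5, 0, 0, 0]]}}

```text
t: 18.7
ee_pos: [627.1, 245.9, 91.3]
orientation: [-1.994, -2.423, 0.003]
ft_force: [0.4, -0.2, -3.7]
width: 29.8
```

Request:
{"fn": "move_arm", "kwargs": {"deltas": [[0.2, 0, -1.5, 0, 0, 0], [0.2, 0, -1.5, 0, 0, 0]]}}

```text
t: 18.87
ee_pos: [627.0, 246.0, 94.5]
orientation: [-1.993, -2.424, 0.003]
ft_force: [0.9, -0.8, -4.4]
width: 29.5
```

The shoulders are past the lips with no catching force, so I'll continue.

Request:
{"fn": "move_arm", "kwargs": {"deltas": [[0.1, 0, -4, 0, 0, 0], [0.1, 0, -4, 0, 0, 0], [0.1, 0, -4, 0, 0, 0]]}}

```text
t: 19.12
ee_pos: [626.5, 245.9, 106.9]
orientation: [-1.993, -2.423, 0.005]
ft_force: [0.3, -1.0, -4.6]
width: 29.6
```

```bash
python3 -c "
from h import *
to(627,245,145.5,0.2)
"
```

```text
t 19.12 p [626.5 245.9 106.9] yawY 0.194 tilt [ 0.001 -0.005 -1.   ] w 29.6 F [ 0.3 -1.  -4.6] q [0.36 0.63 1.58 0.   0.94 0.16]
dtool [ -1.    0.1 -38.6] 38.6 rot [-0.005 -0.001 -0.006]
```

Request:
{"fn": "move_arm", "kwargs": {"deltas": [[0, 0, -8, 0, 0, 0], [0, 0, -8, 0, 0, 0], [0, 0, -8, 0, 0, 0], [0, 0, -6, 0, 0, 0], [0, 0, 0, 0, 0, 0]]}}

```text
t: 19.53
ee_pos: [627.7, 247.0, 142.6]
orientation: [-1.994, -2.424, -0.0]
ft_force: [0.3, -0.4, -2.6]
width: 29.9
```

Request:
{"fn": "move_arm", "kwargs": {"deltas": [[0, 0, -2, 0, 0, 0], [0, 0, 0, 0, 0, 0], [0, 0, 0, 0, 0, 0]]}}

```text
t: 19.78
ee_pos: [628.0, 247.2, 145.9]
orientation: [-1.994, -2.424, -0.003]
ft_force: [0.8, 0.1, -3.6]
width: 29.6
```

```bash
python3 -c "
from h import *
to(627,245,145.5,0.2)
shot('scene');shot('top')
c=load('scene')['frame'][100:230,170:330,::-1];cv2.imwrite('pics/s11.png',cv2.resize(c,None,fx=4.5,fy=4.5,interpolation=cv2.INTER_CUBIC))
c=load('scene')['frame'][185:290,250:410,::-1];cv2.imwrite('pics/s12.png',cv2.resize(c,None,fx=4.5,fy=4.5,interpolation=cv2.INTER_CUBIC))
"
```

```text
t 19.78 p [628.  247.2 145.9] yawY 0.194 tilt [ 0.003 -0.    -1.   ] w 29.6 F [ 0.8  0.1 -3.6] q [0.36 0.58 1.56 0.   1.   0.16]
dtool [-2.  -1.4  0.4] 2.5 rot [-0.    -0.003 -0.006]
```

View pics/s11.png

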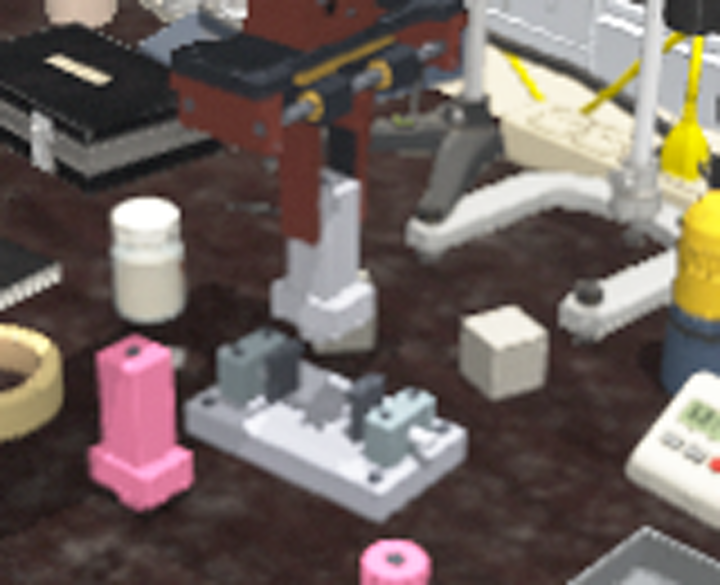

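View pics/s12.png

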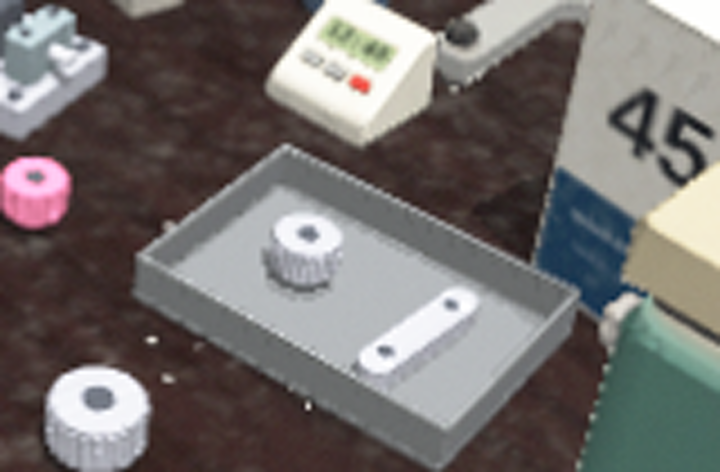

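The block hangs upright at (320,270) above the empty pocket at (325,400). The nut and bar are in the tray, at (305,250) and (420,330) in the second crop.

```bash
python3 -c "
from h import *
W=cloud(load('scene'));f=load('scene')['frame'].astype(int)
a=0.208;c=np.array([626.5,244]);X=np.array([np.cos(a),np.sin(a)]);Y=np.array([-np.sin(a),np.cos(a)])
d=W[...,:2]-c;u=d@X;v=d@Y
m=(abs(u)<26)&(abs(v)<30)&(W[...,2]>62)&(f.min(-1)>90)
P=W[m];print(m.sum(),'block z',np.percentile(P[:,2],[0.5,2,98]).round(1),'shoulder/body v',np.percentile(v[m],[1,99]).round(1))
m=(abs(u)<12)&(abs(v)<45)&(W[...,2]>30)&(W[...,2]<60)
vv=v[m];print('clip inner faces',np.sort(vv[vv>0])[:8].round(1),np.sort(vv[vv<0])[-8:].round(1))
to(627,245,145.5,.2)
print(ctrl.get_obs()['qvel'].round(4))
"
```

```text
894 block z [ 79.8  89.6 423.3] shoulder/body v [-29.7  26. ]
clip inner faces [23.6 24.1 24.2 24.6 24.6 25.1 25.5 25.6] [-29.7 -28.7 -28.4 -28.3 -28.2 -27.8 -27.6 -26.3]
t 19.88 p [628.  247.2 145.7] yawY 0.194 tilt [ 0.003 -0.    -1.   ] w 29.7 F [ 0.5  0.5 -3.7] q [0.36 0.58 1.56 0.   1.   0.16]
dtool [-2.  -1.4  0.2] 2.4 rot [-0.    -0.003 -0.006]
[ 0.0002  0.0054  0.002  -0.0013 -0.0001 -0.0001]
```

```bash
python3 -c "
from h import *
print(ctrl.close_job())"
```

```text
the job is handed in; nothing more can be done
None
```

I put the nut and then the bar into the grey tray and let go of both. I then gripped the block by its stem, leaned it about 0.23 rad towards clip_a and 0.24 rad towards clip_b, and lifted it straight out. I handed the job in at about t = 19.9 s with the block still held; no verdict was reported.

**Final checks, all consistent with the goal:**
- **Fittings:** the last picture shows the nut and bar both lying in the tray.
- **Block:** it hangs upright over its seat (tool tilt 0.003 rad, opening 29.7 mm, arm still). The wrist force is only its weight, about 3.7 N.
- **Height:** I estimate the foot at about 76 mm from the tool pose. The depth image's lowest point on the block is about 80 mm. Either way the foot is 20 to 24 mm above the clip tops.
- **Clips:** depth puts the inner edges of the lips at roughly +24 mm and –26 to –28 mm, against ±21 mm when fully in, so both clips are well back. My depth reading of the clips is only good to 1–2 mm.
- **Forces:** the wrist forces I read after each move peaked at about 13 N while leaning the block, with no catch on the way up. I did not read the contact forces directly.
- **Bystanders:** I saw none moved in the pictures, but did not measure them.

**Disagreement:** the two cameras differed by about 2–3 mm on object positions, so I used the average.

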